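# Lay out a comparison set on the microscope bench

## Robot

A 6-joint arm with a two-finger parallel gripper is mounted at the origin on the work surface. World frame = base frame: x ahead of the robot, y to its left, z up, the work surface at z = 0. Lengths are in mm, angles in rad, forces in N, time in s.
With the tool pointing down it reaches from about 275 to 1000 mm from the base axis. Payload 8.4 kg.
Tool frame: the origin (TCP) lies at the very end of the fingers, on their centre line; the grasp point (between the pads) lies 19 mm behind it; x points along the fingers, y is the direction in which the jaws open and shut, and the axes are right-handed (so a half turn about x gives the same grasp; the last joint's range is limited). The gripper opens to 85 mm and grips with 20 to 120 N. Pads are 22 mm wide; open, the fingers measure 114 mm over their backs; the gripper's body (76 mm by 85 mm) begins 54 mm behind the grasp point. The pads swing forward as they close: fully open they stand 13 mm farther back than shut.
Start: joints at [-1.218, 0.353, 1.633, -0, 1.155, -0.002], TCP at [217.125, -586.075, 231.281] pointing down, gripper open.
Joint ranges: [-2.63, 2.63], [-0.92, 2.1], [0.06, 2.66], [-1.3, 4.44], [0, 2.69], [-3.02, 3.02]. Speed limits (rad/s): [2.22, 2.22, 2.79, 3.14, 3.14, 3.14].

## Interface

Orientations are given as [roll, pitch, yaw] about the fixed x, y, z axes, in that order (R = Rz(yaw) Ry(pitch) Rx(roll)).
In Python, from rig import r, grab_frame, camera_params, sign_off gives the robot as it stands.
- The arm moves only by the tool drive_tool, never from a script. Its argument "rows" is one flat list of numbers, 7 for each row, row after row: the shift along the tool's x, y, z in mm, then the turn, a rotation vector about the tool's x, y, z in degrees, then the opening in per cent of the stroke, from 0 (shut) to 100 (fully open). In form: [x, y, z, rx, ry, rz, fingers, x, y, z, rx, ry, rz, fingers, ...]. A call has 1 to 10 rows; each row is the pose to reach, as a shift and turn from the pose measured when the call began, along the tool's axes at that moment; what a row does not reach only later rows make up. A row lasts 1/8 s, in which the tool goes at most 62.5 mm and 10.7 degrees, less where a joint would pass 70% of its speed; a pose out of reach is approached as far as the arm can. A call with a gripper value outside its range is refused whole. The fingers move at their own pace and stop on an object; "newtons" is the grip in N (left out, the last holds). Time passes only in rows, so rows that repeat a pose let the fingers close. It gives the time, the measured TCP pose, the force and the opening at its end, in the units of the state.
- r.sense(): the state, without advancing time (a new reading comes with each control period).
- grab_frame(name): name is "scene" or "top" or "wrist"; returns the picture (420x560x3 uint8, red, green, blue); there is no depth.
- camera_params(name): a dict with "vertical_fov" (degrees; the focal length in pixels is half the picture's height over the tangent of half this angle, whatever the lens; pixels are square), "cx", "cy" (the principal point, pixels), "pose" (4x4, takes a point from camera to world coordinates); the wrist camera has in their place "tool_from_camera" (4x4, takes a point from camera to tool coordinates, whose origin is the TCP and whose axes are the tool frame's). Camera axes: x right, y down, z forward; pixel columns grow to the right and rows downward; lengths in mm; the calibration is good to about 2 mm. A picture is of the moment at which its call begins: read the wrist's pose just before it. camera_params takes no time and is no camera call.
- sign_off(): hands the job in, once; it reports no verdict.
The state is a dict: "clock": time; "qpos": joint angles; "qvel": joint speeds; "joint_efforts": joint torques, N m; "eef_pos": TCP position; "tcp_rot": TCP orientation; "contact_force": force on the tool from outside, world axes, zero at the start; "wrist_torque": the same for the moment, N m; "opening": opening from 0.0 (shut) to 1.0 (fully open).
Only numpy, scipy, OpenCV 4.12 (cv2) and the standard library are available. Lean on these libraries where they do the work, as an engineer would, in place of code of your own. Each camera call takes 0.05 s, during which the arm holds its last target.

## Task

Set out the comparison on the black stage plate: stand the aluminium riser in the middle of the steel disc with the black copper-faced specimen centred on top of it, lay the steel scale bar left of the riser, centred in the white rectangle and along its long sides, and stand the white green-faced reference right of the riser, in the middle of the white circle. Lay the blue filter, glass up, in the middle of the lit pad on the light base. Let go of everything, and do not shift the petri dish, the amber jar or the eyepiece.

Things in the scene. Friction and masses are not known exactly. Their poses are not given: they have to be found in the camera images.
- stage_plate: Black plate, fixed, 160 (x, away from robot) by 230 mm (y, to robot's left), 12 mm thick, yaw up to 0.3 rad, on either side of the bench. Flat markings on top: steel disc 64 mm across at x=y=0; white rectangle outline 35 (x) by 70 mm (y) centred at y=+75 mm (left); white circle 46 mm outside, 40 inside, centred at y=-75 mm (right). Origin: centre of its underside; z up.
- light_base: Grey microscope light base, fixed, 180 x 180 mm and 55 mm high, turned up to 0.3 rad, on the other side of the bench from the plate. In the middle of its flat top a lit round pad 72 mm across, level with the top, in a dark rim. Origin: centre of its underside; z up.
- riser: Bare aluminium disc, 44 mm across, 18 mm high, with a thin dark ring on its flat top, loose on the bench, about 75 g. Origin: centre of its underside; z up.
- specimen: Black resin cylinder, 30 mm across, 22 mm high, copper-coloured square on its top, loose, upright, about 25 g. Origin: centre of its underside; z up.
- reference: White resin cylinder, 30 mm across, 22 mm high, green square on its top, loose, upright, about 25 g. Origin: centre of its underside; z up.
- scale_bar: Flat steel bar, 60 mm (its x) by 25 mm (its y), 12 mm high, yellow at its -x end, graduations on top, loose, flat, its x within 0.5 rad of world x at the start, about 140 g. Either end may point either way when laid out. Origin: centre of its underside; z up.
- filter: Round black filter mount, 50 mm across, 12 mm high, blue glass on its top, loose, lying flat, about 40 g. Origin: centre of its underside; z up.
- petri_dish: Closed petri dish, 56 mm across, 12 mm high, pale with a beige filling, loose among the things; a bystander. Origin: centre of its underside; z up.
- amber_jar: Amber glass jar with a white cap, 48 mm across, 60 mm high, loose, at one side; a bystander. Origin: centre of its underside; z up.
- eyepiece: Black microscope eyepiece standing upright, 42 mm across, 54 mm high, loose, at the other side; a bystander. Origin: centre of its underside; z up.
There are look-alikes about, which are no part of the job. What is meant by the filter is not brown or pink, and is the larger of those in its own colour.

How it is judged (in metres and radians):
At the end, for the whole second after the job is handed in: Centred: riser on disc and bar in rectangle to 12 mm along each plate axis, reference in circle 10, filter on pad 13, specimen on riser 8 mm; heights within 4 mm; bar aligned to 0.2 rad; all upright to 0.1 rad, released, at rest; dish, jar, eyepiece within 20 mm of their start (x of riser in the frame of stage_plate between -0.012 and 0.012 m and y of riser in the frame of stage_plate between -0.012 and 0.012 m and z of riser in the frame of stage_plate between 0.008 and 0.016 m and angle between each of riser, specimen, scale_bar, reference, filter's own z axis and vertical below 0.1 rad and horizontal distance between specimen and riser below 0.008 m and z of specimen in the frame of riser between 0.014 and 0.022 m and x of scale_bar in the frame of stage_plate between -0.012 and 0.012 m and y of scale_bar in the frame of stage_plate between 0.063 and 0.087 m and z of scale_bar in the frame of stage_plate between 0.008 and 0.016 m and angle between the x axis of scale_bar and the y axis of stage_plate, either way round below 0.2 rad and x of reference in the frame of stage_plate between -0.01 and 0.01 m and y of reference in the frame of stage_plate between -0.085 and -0.065 m and z of reference in the frame of stage_plate between 0.008 and 0.016 m and x of filter in the frame of light_base between -0.013 and 0.013 m and y of filter in the frame of light_base between -0.013 and 0.013 m and z of filter in the frame of light_base between 0.051 and 0.059 m and linear speed of each of riser, specimen, reference, scale_bar, filter below 0.02 m/s and angular speed of each of riser, specimen, reference, scale_bar, filter below 0.3 rad/s and distance of each of petri_dish, amber_jar, eyepiece from where it was at the start of the episode below 0.02 m); the robot touches nothing.
It fails at once if the petri dish was shifted by more than 20 mm or knocked over (distance of petri_dish from where it was at the start of the episode above 0.02 m or angle between petri_dish's own z axis and vertical above 0.5 rad).
It fails at once if the amber jar was shifted by more than 20 mm or knocked over (distance of amber_jar from where it was at the start of the episode above 0.02 m or angle between amber_jar's own z axis and vertical above 0.5 rad).
It fails at once if the eyepiece was shifted by more than 20 mm or knocked over (distance of eyepiece from where it was at the start of the episode above 0.02 m or angle between eyepiece's own z axis and vertical above 0.5 rad).
It also fails if it takes over 118 s, if anything falls off the work surface, if the arm or the gripper's body presses on something with over 40 N, if the wrist force passes 120 N, or if a joint passes its speed limit or range.

## Working session

There is one attempt and no reset: what is moved stays moved. The work goes in short steps, Python scripts to look and compute and a tool call to move; the robot and the scene stay as the last step left them, time stands still between calls to the robot, and variables do not carry over. Pictures are saved under pics/ and viewed, and the job is handed in when it is done.

Besides the shell and the picture viewer there is one more tool, called after "Emit:" as name(argument=value, ...) on one line, values as JSON. drive_tool: Moves the arm, as the interface text tells. Its arguments: {"type":"object","properties":{"rows":{"type":"array","items":{"type":"number"}},"newtons":{"type":"number"}},"required":["rows"]}

```bash
mkdir -p pics; ls; python3 - <<'E'
from rig import r, grab_frame, camera_params
import cv2
for n in ("scene","top","wrist"):
    cv2.imwrite(f"pics/{n}0.png",grab_frame(n)[:,:,::-1])
    print(n,camera_params(n))
print(r.sense())
E
```

```text
pics
scene {'vertical_fov': 52.09893118052052, 'cx': 281.40189170281883, 'cy': 211.6708795175998, 'pose': array([[-6.25114715e-01,  4.95975260e-01, -6.02694064e-01,
         1.15730353e+03],
       [ 7.80522251e-01,  3.93180635e-01, -4.85997946e-01,
         4.27913202e+02],
       [-4.07532260e-03, -7.74220595e-01, -6.32902727e-01,
         6.43756527e+02],
       [ 0.00000000e+00,  0.00000000e+00,  0.00000000e+00,
         1.00000000e+00]])}
top {'vertical_fov': 46.532079095587626, 'cx': 278.69754437895483, 'cy': 195.04388357841353, 'pose': array([[-8.66608291e-02, -9.70351909e-01,  2.25625957e-01,
         3.80095374e+02],
       [-9.96232771e-01,  8.51334566e-02, -1.65093853e-02,
         1.89988770e+01],
       [-3.18840402e-03, -2.26206689e-01, -9.74074108e-01,
         1.09366349e+03],
       [ 0.00000000e+00,  0.00000000e+00,  0.00000000e+00,
         1.00000000e+00]])}
wrist {'vertical_fov': 61.733492920629004, 'cx': 277.08225606874123, 'cy': 210.67720930774655, 'tool_from_camera': array([[ 2.40029397e-05, -2.65676735e-01,  9.64062172e-01,
        -1.41560926e+02],
       [ 
[... 234 characters left out ...]
00000e+00]])}
{'clock': 0.15, 'qpos': array([-1.21839705e+00,  3.53514305e-01,  1.63395200e+00,  2.93201383e-05,
        1.15520518e+00, -2.43124451e-03]), 'qvel': array([-6.37009762e-04, -1.33162617e-03, -1.89407419e-03,  1.62161402e-03,
       -9.80987239e-04, -9.48719033e-05]), 'joint_efforts': array([-1.65774727e-03, -6.05640578e+01, -3.42336881e+01, -9.95579512e-05,
        6.18920167e-03,  4.37685890e-05]), 'eef_pos': array([ 217.01042062, -585.73077848,  230.72321133]), 'tcp_rot': array([-1.59807494,  1.56971717,  1.89833638]), 'contact_force': array([-0.24816996, -0.19466897, -0.40890998]), 'wrist_torque': array([ 0.02101261,  0.03622343, -0.01133113]), 'opening': 1.0005181107351269}
```

View pics/top0.png

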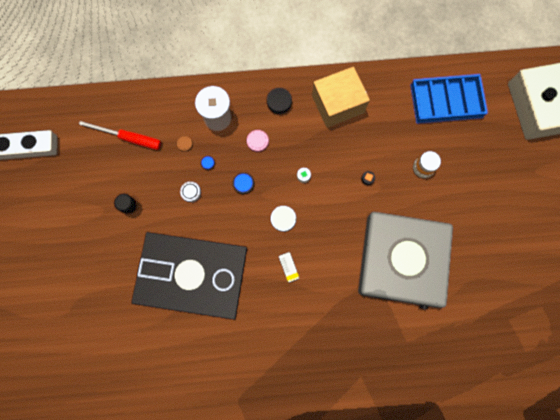

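View pics/scene0.png

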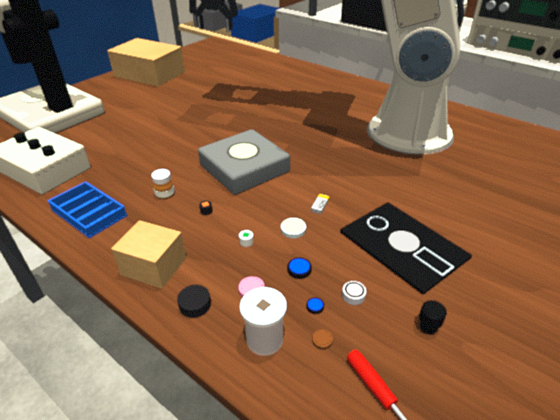

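View pics/wrist0.png

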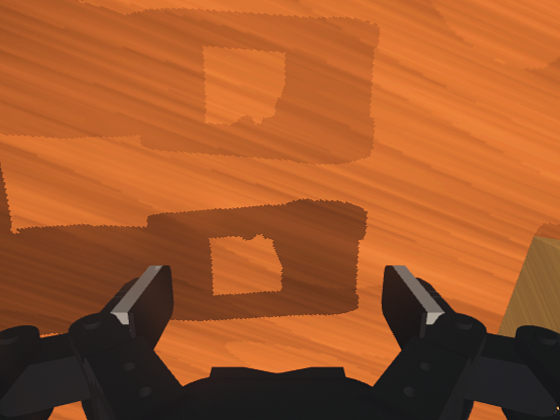

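```bash
cat > h.py <<'E'
import numpy as np, cv2
from rig import r, grab_frame, camera_params
from scipy.spatial.transform import Rotation as R
def toolpose():
    s=r.sense(); T=np.eye(4); T[:3,:3]=R.from_euler('xyz',s['tcp_rot']).as_matrix(); T[:3,3]=s['eef_pos']; return T,s
def campose(n,T=None):
    p=camera_params(n)
    P=p['pose'] if n!='wrist' else T@p['tool_from_camera']
    return p,P
def cast(n,uv,z,T=None):
    p,P=campose(n,T); f=210/np.tan(np.radians(p['vertical_fov']/2))
    uv=np.atleast_2d(uv).astype(float)
    d=np.c_[(uv[:,0]-p['cx'])/f,(uv[:,1]-p['cy'])/f,np.ones(len(uv))]@P[:3,:3].T
    o=P[:3,3]; return o+d*((z-o[2])/d[:,2])[:,None]
def proj(n,X,T=None):
    p,P=campose(n,T); f=210/np.tan(np.radians(p['vertical_fov']/2))
    c=(np.atleast_2d(X)-P[:3,3])@P[:3,:3]
    return np.c_[p['cx']+f*c[:,0]/c[:,2],p['cy']+f*c[:,1]/c[:,2]]
def ring(n,blob_cnt,z,T=None):
    "fit circle in world plane z to contour"
    w=cast(n,blob_cnt.reshape(-1,2),z,T)[:,:2]
    (c,rad)=cv2.minEnclosingCircle(w.astype(np.float32)); 
    A=np.c_[2*w,np.ones(len(w))]; s=np.linalg.lstsq(A,(w**2).sum(1),rcond=None)[0]
    return s[:2],np.sqrt(s[2]+s[:2]@s[:2])
E
python3 - <<'E'
from h import *
im=cv2.imread('pics/top0.png')
cv2.imwrite('pics/top0_a.png',cv2.resize(im[140:330,110:310],None,fx=4,fy=3.15,interpolation=cv2.INTER_CUBIC)[:600])
hsv=cv2.cvtColor(im,cv2.COLOR_BGR2HSV)
masks={'blue':((100,150,60),(130,255,255)),'white':((0,0,150),(180,70,255)),'green':((45,80,60),(85,255,255)),'yellow':((22,150,150),(35,255,255)),'dark':((0,0,0),(180,255,50))}
for k,(a,b) in masks.items():
    m=cv2.inRange(hsv,a,b)
    n,l,st,c=cv2.connectedComponentsWithStats(m)
    for i in range(1,n):
        x,y,w,h,A=st[i]
        if 140<c[i][1]<330 and 100<c[i][0]<470 and A>8:
            print(k,c[i].round(1),w,h,A, cast('top',c[i],12)[0].round(0), 'r@12',np.sqrt(A/np.pi).round(1))
E
```

```text
blue [207.3 162.4] 13 12 122 [722. 158.  12.] r@12 6.2
blue [242.8 182.3] 19 18 269 [668.  80.  12.] r@12 9.3
white [430.2 160.4] 21 20 330 [ 682. -355.   12.] r@12 10.2
white [303.4 173.9] 14 14 129 [675. -60.  12.] r@12 6.4
white [189.5 190.7] 20 20 316 [659. 202.  12.] r@12 10.0
white [282.7 217.9] 26 25 525 [577.  -4.  12.] r@12 12.9
white [407.5 258.8] 88 92 5105 [ 462. -270.   12.] r@12 40.3
white [408.  257.9] 37 37 1042 [ 464. -271.   12.] r@12 18.2
white [287.4 263.4] 18 24 270 [475.  -5.  12.] r@12 9.3
white [155.7 269.3] 36 23 240 [487. 285.  12.] r@12 8.7
white [189.1 274.4] 31 30 723 [470. 212.  12.] r@12 15.2
white [222.5 279.5] 22 22 169 [453. 139.  12.] r@12 7.3
green [303.7 173.7] 6 6 27 [676. -61.  12.] r@12 2.9
yellow [292.  276.2] 13 8 52 [446. -13.  12.] r@12 4.1
dark [365.6 181.7] 10 8 26 [ 645. -200.   12.] r@12 2.9
dark [128.1 205.7] 23 20 179 [636. 342.  12.] r@12 7.5
dark [382.  298.1] 17 3 23 [ 383. -202.   12.] r@12 2.7
dark [421.1 306.1] 5 5 17 [ 359. -284.   12.] r@12 2.3
dark [425.8 306.5] 3 4 10 [ 357. -294.   12.] r@12 1.8
```

View pics/top0_a.png

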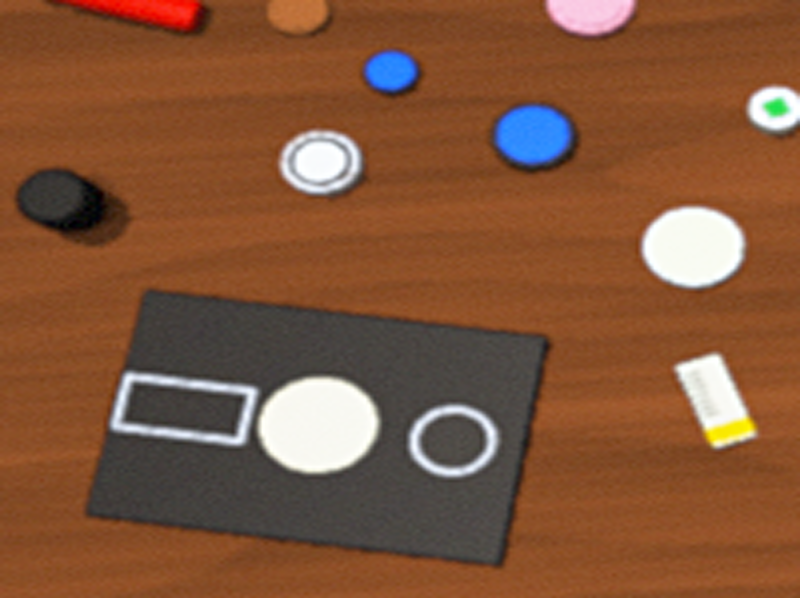

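```bash
python3 - <<'E'
from h import *
P={'disc':((189.1,274.4),12),'rect':((155.7,269.3),12),'circ':((222.5,279.5),12),'pad':((408,257.9),55),'riser':((189.5,190.7),18),'ref':((303.5,173.8),22),'filter':((242.8,182.6),12),'spec':((368.2,177.8),22),'petri':((282.7,217.9),12),'jar':((430.2,160.4),60),'blueS':((207.3,162.4),8)}
for k,(uv,z) in P.items():
    X=cast('top',uv,z)[0]; print(k,X.round(1),'scene px',proj('scene',X)[0].round(1))
s=cv2.imread('pics/scene0.png');hsv=cv2.cvtColor(s,cv2.COLOR_BGR2HSV)
for k,a,b in (('blue',(100,150,60),(130,255,255)),('white',(0,0,140),(180,70,255)),('green',(45,80,60),(85,255,255)),('orange',(5,120,120),(20,255,255))):
    m=cv2.inRange(hsv,a,b);n,l,st,c=cv2.connectedComponentsWithStats(m)
    for i in range(1,n):
        if 130<c[i][1]<330 and 150<c[i][0]<460 and st[i][4]>12: print(k,c[i].round(1),st[i])
E
```

```text
disc [469.9 211.8  12. ] scene px [404.6 241.2]
rect [487.4 284.5  12. ] scene px [433.6 261.1]
circ [452.5 139.5  12. ] scene px [378.5 223.3]
pad [ 460.6 -259.6   55. ] scene px [243.8 150.6]
riser [657.  201.3  18. ] scene px [355. 290.]
ref [672.8 -59.7  22. ] scene px [246.4 234.7]
filter [666.9  79.9  12. ] scene px [300.  265.9]
spec [ 650.6 -205.    22. ] scene px [206.8 203.6]
petri [577.3  -3.7  12. ] scene px [294.1 225.9]
jar [ 668.5 -338.4   60. ] scene px [161.1 173.6]
blueS [723.5 158.8   8. ] scene px [315.9 304.3]
blue [298.9 265.8] [288 258  22  17 284]
blue [314.7 304.4] [307 298  17  14 175]
white [242.7 152.7] [ 199  130   90   49 2328]
white [160.3 175.5] [151 168  20  16 239]
white [163.5 193.4] [155 190  18   8  97]
white [318.9 203.6] [311 197  17  14 153]
white [293.  226.8] [280 217  27  21 420]
white [377.4 223.1] [367 216  22  15 116]
white [245.7 237.9] [238 230  16  17 186]
white [403.7 240.9] [388 231  32  21 515]
white [433.1 260.8] [413 246  41  30 244]
white [260.9 303.5] [ 239  277   48   52 1767]
white [354.1 291. ] [342 280  25  25 397]
green [245.6 234.3] [243 233   6   4  19]
orange [322.4 243.1] [     0     35    560    385 123388]
```

```bash
cat >> h.py <<'E'
def to(x,y,z,jaw=None):
    """jaw: world angle (rad) of tool y axis; print deltas in the tool frame, tool straight down"""
    T,s=toolpose()
    if jaw is None: jaw=np.arctan2(T[1,1],T[0,1])
    xa=np.array([0,0,-1.]); ya=np.array([np.cos(jaw),np.sin(jaw),0]); 
    Rt=np.c_[xa,ya,np.cross(xa,ya)]
    d=T[:3,:3].T@(np.array([x,y,z])-T[:3,3])
    rv=np.degrees(R.from_matrix(T[:3,:3].T@Rt).as_rotvec())
    print('delta',d.round(1),'rot',rv.round(1),'| t',round(s['clock'],2),'pos',s['eef_pos'].round(1),'jaw',round(np.arctan2(T[1,1],T[0,1]),3),'q6',round(s['qpos'][5],2),'open',round(s['opening'],3))
E
python3 - <<'E'
from h import *
T,s=toolpose(); print(T.round(3)); 
to(600,190,230,np.arctan2(T[1,1],T[0,1])); to(600,190,230,1.57-.229);to(600,190,230,-.229)
E
```

```text
[[-0.00000e+00  3.47000e-01 -9.38000e-01  2.17010e+02]
 [ 1.00000e-03 -9.38000e-01 -3.47000e-01 -5.85731e+02]
 [-1.00000e+00 -1.00000e-03 -0.00000e+00  2.30723e+02]
 [ 0.00000e+00  0.00000e+00  0.00000e+00  1.00000e+00]]
delta [   1.4 -594.4 -628.6] rot [-0.  -0.   0.1] | t 0.15 pos [ 217.  -585.7  230.7] jaw -1.216 q6 -0.0 open 1.001
delta [   1.4 -594.4 -628.6] rot [-1.465e+02 -1.000e-01  0.000e+00] | t 0.15 pos [ 217.  -585.7  230.7] jaw -1.216 q6 -0.0 open 1.001
delta [   1.4 -594.4 -628.6] rot [-56.5  -0.    0.1] | t 0.15 pos [ 217.  -585.7  230.7] jaw -1.216 q6 -0.0 open 1.001
```

```bash
python3 - <<'E'
from h import *
to(640,190,230,-.229)
E
```

```text
delta [   1.4 -580.5 -666.1] rot [-56.5  -0.    0.1] | t 0.15 pos [ 217.  -585.7  230.7] jaw -1.216 q6 -0.0 open 1.001
```

Emit:
drive_tool(rows=[0,-580,-666,-56.5,0,0,70,0,-580,-666,-56.5,0,0,70,0,-580,-666,-56.5,0,0,70,0,-580,-666,-56.5,0,0,70,0,-580,-666,-56.5,0,0,70,0,-580,-666,-56.5,0,0,70,0,-580,-666,-56.5,0,0,70,0,-580,-666,-56.5,0,0,70,0,-580,-666,-56.5,0,0,70,0,-580,-666,-56.5,0,0,70], newtons=40)

```text
clock: 1.4
eef_pos: [517.0, -35.3, 231.4]
tcp_rot: [-2.772, 1.57, 1.711]
contact_force: [1.0, -0.1, 0.5]
opening: 0.703
```

```bash
python3 - <<'E'
from h import *
to(640,190,230,-.229)
E
```

```text
delta [   1.5   68.5 -247.4] rot [-0. -0.  0.] | t 1.4 pos [517.  -35.3 231.4] jaw -0.23 q6 0.16 open 0.703
```

```bash
cat >> h.py <<'E'
def snap(tag):
    T,s=toolpose(); im=grab_frame('wrist')[:,:,::-1].copy(); cv2.imwrite(f'pics/{tag}.png',im); np.save(f'pics/{tag}.npy',T); return im,T
E
python3 - <<'E'
from h import *
snap('w1')
E
```

```text
(no output)
```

View pics/w1.png

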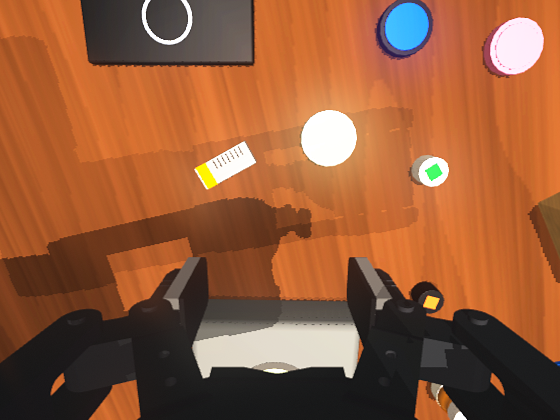

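```bash
cat >> h.py <<'E'
def blobs(im,T,lo,hi,z,minA=60,n='wrist',show=True):
    hsv=cv2.cvtColor(im,cv2.COLOR_BGR2HSV); m=cv2.inRange(hsv,lo,hi)
    cs,_=cv2.findContours(m,cv2.RETR_EXTERNAL,cv2.CHAIN_APPROX_NONE); out=[]
    for c in cs:
        if cv2.contourArea(c)<minA: continue
        w=cast(n,c.reshape(-1,2),z,T)[:,:2]
        rc=cv2.minAreaRect(w.astype(np.float32)); ctr,rad=ring(n,c,z,T)
        px=c.reshape(-1,2).mean(0)
        out.append((px,ctr,rad,rc,c)); 
        if show: print('px',px.round(0),'circ',ctr.round(1),rad.round(1),'rect',np.round(rc[0],1),np.round(rc[1],1),round(rc[2],1))
    return out
BLUE=((100,120,50),(130,255,255));WHITE=((0,0,200),(180,60,255));GREEN=((45,80,60),(85,255,255));YEL=((22,150,150),(35,255,255));COP=((12,120,150),(24,255,255))
E
python3 - <<'E'
from h import *
im=cv2.imread('pics/w1.png');T=np.load('pics/w1.npy')
for nm,b,z in (('blue',BLUE,12),('green',GREEN,22),('yellow',YEL,12),('white',WHITE,12),('white22',WHITE,22),('cop',COP,22)):
    print(nm); blobs(im,T,*b,z)
E
```

```text
blue
px [406.  26.] circ [667.7  79.7] 20.1 rect [667.8  79.8] [40.6 40.6] 88.4
green
px [433. 172.] circ [673.1 -59.7] 7.2 rect [673.1 -59.8] [13.2 13.3] 21.1
yellow
px [431. 302.] circ [ 657.4 -212.2] 7.0 rect [ 657.4 -212.2] [13.2 12.7] 61.8
px [206. 175.] circ [447.2 -12.6] 10.1 rect [447.  -12.7] [11.8 25.1] 15.5
white
px [279. 350.] circ [ 469.6 -248.3] 70.8 rect [ 468.7 -236.3] [ 72.6 193.6] 76.9
px [433. 171.] circ [676.7 -61.9] 15.0 rect [676.7 -62.1] [29.8 30.4] 35.3
px [231. 162.] circ [475.2  -4.9] 20.0 rect [475.2  -5. ] [46.2 24.8] 15.5
px [328. 138.] circ [577.7  -4.1] 27.4 rect [577.9  -4. ] [54.4 55.6] 76.9
px [517.  45.] circ [766.8  39.6] 24.1 rect [766.9  39.5] [47.7 48.9] 76.9
px [167.  24.] circ [452.8 138.1] 21.5 rect [451.8 133.7] [36.9 45.8] 76.9
white22
px [279. 350.] circ [ 471.3 -240.6] 68.9 rect [ 470.4 -228.9] [ 70.6 188.2] 76.9
px [433. 171.] circ [672.7 -59.4] 14.6 rect [672.7 -59.5] [29.  29.5] 35.3
px [231. 162.] circ [476.8  -3.9] 19.5 rect [476.7  -4. ] [44.9 24.1] 15.5
px [328. 138.] circ [576.4  -3.2] 26.7 rect [576.6  -3. ] [52.9 54. ] 76.9
px [
[... 1738 characters left out ...]
792.3 -54.1] [124.4  18.6] 83.9
px [155. 117.] circ [427.4  55.9] 26.4 rect [416.1  55.8] [84.1 14.7] 88.0
px [102. 124.] circ [373.9  64.6] 25.0 rect [368.4  68.3] [34.  84.6] 1.4
px [64. 87.] circ [336.9  99.4] 11.0 rect [342.9  98.9] [35.5  9.3] 88.0
px [204. 112.] circ [467.7  50.4] 22.8 rect [463.7  54.2] [69.3 32.7] 86.9
px [281.  53.] circ [548.4  81.1] 9.0 rect [548.3  82.1] [31.1  7.9] 84.9
px [261.  36.] circ [530.  102.5] 9.3 rect [535.5 101.3] [28.5 11.7] 71.6
px [314. 115.] circ [574.6   4.3] 75.6 rect [559.7   4.4] [141.6 216.2] 28.8
px [267.  19.] circ [548.1 114.2] 11.7 rect [542.9 113.2] [ 6.  32.9] 4.5
px [65. 26.] circ [363.  147.8] 13.4 rect [364.3 146.8] [47.4 23.5] 85.2
```

```bash
python3 - <<'E'
from h import *
to(469.5,-6.5,60,-1.30);to(469.5,-6.5,2.5,-1.30)
E
```

```text
delta [171.6 -55.  -10.3] rot [61.4 -0.3  0.1] | t 1.45 pos [520.3 -29.7 231.6] jaw -0.228 q6 0.16 open 0.701
delta [229.1 -55.1 -10. ] rot [61.4 -0.3  0.1] | t 1.45 pos [520.3 -29.7 231.6] jaw -0.228 q6 0.16 open 0.701
```

Emit:
drive_tool(rows=[60,-55,-10,61.4,0,0,50,120,-55,-10,61.4,0,0,50,160,-55,-10,61.4,0,0,50,160,-55,-10,61.4,0,0,50,160,-55,-10,61.4,0,0,50,160,-55,-10,61.4,0,0,50,160,-55,-10,61.4,0,0,50,160,-55,-10,61.4,0,0,50,160,-55,-10,61.4,0,0,50])

```text
clock: 2.58
eef_pos: [469.5, -6.8, 71.6]
tcp_rot: [-2.421, 1.566, 0.993]
contact_force: [-0.8, -0.7, -0.1]
opening: 0.498
```

```bash
python3 - <<'E'
from h import *
to(469.5,-6.5,2.5,-1.30); im,T=snap('w2')
blobs(im,T,*YEL,12,200);blobs(im,T,*WHITE,12,200)
E
```

```text
delta [69.1 -0.   0.1] rot [ 0.1 -0.2  0.2] | t 2.58 pos [469.5  -6.8  71.6] jaw -1.298 q6 1.27 open 0.498
px [275. 210.] circ [483.2  -1.5] 14.7 rect [481.9  -3.3] [31.4 24.1] 15.7
px [ 37. 193.] circ [453.  137.9] 21.4 rect [453.1 136.1] [45.6 41.9] 3.9
px [329.  42.] circ [575.7  -4.8] 26.1 rect [573.7  -5.6] [46.7 55. ] 15.6
```

View pics/w2.png

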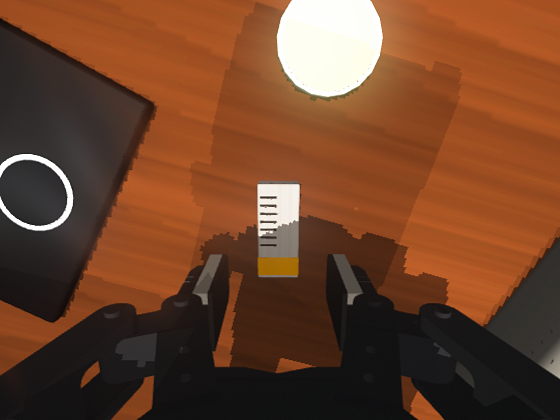

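```bash
python3 - <<'E'
from h import *
T=np.load('pics/w2.npy')
c=cast('wrist',[(258,183),(300,183),(258.5,276),(299.5,276)],12,T);print(c.round(1),c.mean(0).round(1))
E
```

```text
[[494.4  12.2  12. ]
 [501.1 -11.3  12. ]
 [437.5  -3.2  12. ]
 [444.4 -27.9  12. ]] [469.3  -7.6  12. ]
```

Emit:
drive_tool(rows=[40,0,0,0,0,0,50,60,0,0,0,0,0,50,69,0,0,0,0,0,50,69,0,0,0,0,0,50])

```text
clock: 3.12
eef_pos: [469.4, -6.5, 2.4]
tcp_rot: [-2.264, 1.566, 1.15]
contact_force: [0.3, -0.1, -0.3]
opening: 0.499
```

Close and lift.

Emit:
drive_tool(rows=[0,0,0,0,0,0,0,0,0,0,0,0,0,0,0,0,0,0,0,0,0,0,0,0,0,0,0,0,-20,0,0,0,0,0,0,-60,0,0,0,0,0,0,-100,0,0,0,0,0,0,-100,0,0,0,0,0,0], newtons=40)

```text
clock: 4.12
eef_pos: [471.5, -7.0, 105.3]
tcp_rot: [-2.937, 1.562, 0.477]
contact_force: [0.2, 0.4, -1.7]
opening: 0.278
```

```bash
python3 - <<'E'
from h import *
to(480.5,256,100,-.229);to(487.4,284.5,40,-.229); im,T=snap('w3')
E
```

```text
delta [   6.5 -250.8  -79.4] rot [-61.3  -0.5  -0.2] | t 4.12 pos [471.5  -7.  105.3] jaw -1.298 q6 1.27 open 0.278
delta [  66.7 -276.3  -93.2] rot [-61.3  -0.5  -0.2] | t 4.12 pos [471.5  -7.  105.3] jaw -1.298 q6 1.27 open 0.278
```

View pics/w3.png

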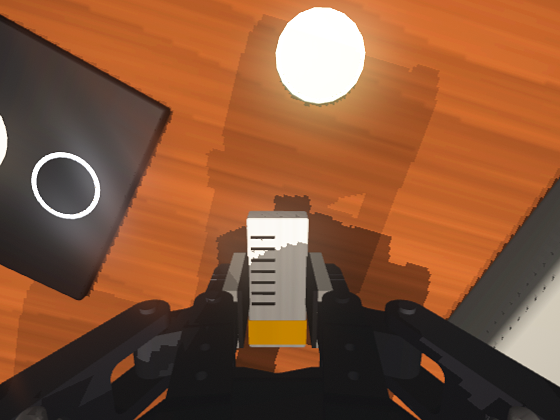

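Emit:
drive_tool(rows=[-40,-276,-93,-61.3,0,0,0,-40,-276,-93,-61.3,0,0,0,-40,-276,-93,-61.3,0,0,0,-40,-276,-93,-61.3,0,0,0,-40,-276,-93,-61.3,0,0,0,-40,-276,-93,-61.3,0,0,0,-40,-276,-93,-61.3,0,0,0,-40,-276,-93,-61.3,0,0,0,-40,-276,-93,-61.3,0,0,0])

```text
clock: 5.3
eef_pos: [485.2, 283.0, 144.6]
tcp_rot: [2.488, 1.565, 0.687]
contact_force: [-0.0, -0.2, -1.0]
opening: 0.277
```

```bash
python3 - <<'E'
from h import *
im,T=snap('w4'); to(487.4,284.5,16,-.229); 
blobs(im,T,(0,0,170),(180,60,255),12,300)
E
```

```text
delta [128.8   1.2  -1.2] rot [-0.1 -0.3 -0.2] | t 5.35 pos [485.3 283.1 144.8] jaw -0.231 q6 0.75 open 0.283
px [495. 248.] circ [656.8 202.4] 24.6 rect [656.4 202.5] [44.1 55.1] 39.1
px [278. 237.] circ [479.  248.7] 54.6 rect [478.3 249.7] [144.7  51. ] 76.8
```

View pics/w4.png

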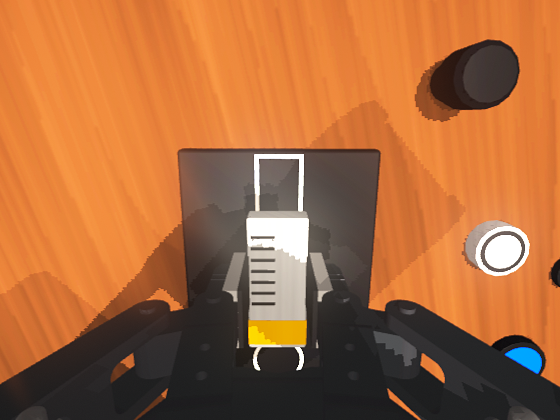

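```bash
python3 - <<'E'
from h import *
T=np.load('pics/w4.npy')
c=cast('wrist',[(254.5,154),(303.5,154),(180,150),(379,150)],12,T);print(c.round(1))
y=np.array([.227,.974]);print((c[:2].mean(0)[:2]-35*y).round(1),(c[2:].mean(0)[:2]-115*y).round(1), np.arctan2(*(c[1]-c[0])[[1,0]]),np.arctan2(*(c[3]-c[2])[[1,0]]))
E
```

```text
[[477.7 324.2  12. ]
 [514.7 315.5  12. ]
 [422.5 340.3  12. ]
 [572.3 305.1  12. ]]
[488.3 285.8] [471.3 210.7] -0.2309086457836085 -0.2308585406698324
```

Emit:
drive_tool(rows=[50,1.7,-1.8,0,0,0,0,100,1.7,-1.8,0,0,0,0,125,1.7,-1.8,0,0,0,0,130,1.7,-1.8,0,0,0,0,130,1.7,-1.8,0,0,0,0,130,1.7,-1.8,0,0,0,20])

```text
clock: 6.1
eef_pos: [488.5, 284.9, 15.1]
tcp_rot: [2.462, 1.563, 0.659]
contact_force: [-0.1, -0.5, -0.7]
opening: 0.28
```

```bash
python3 - <<'E'
from h import *
to(487.4,284.5,16,-.229)
E
```

```text
delta [-0.9 -0.9  0.7] rot [-0.1 -0.3 -0.3] | t 6.1 pos [488.5 284.9  15.1] jaw -0.232 q6 0.76 open 0.28
```

Emit:
drive_tool(rows=[0.7,0,0,0,0,0,0,0.7,0,0,0,0,0,45,0.7,0,0,0,0,0,50,0.7,0,0,0,0,0,50,-30,0,0,0,0,0,50,-90,0,0,0,0,0,50,-90,0,0,0,0,0,50])

```text
clock: 6.98
eef_pos: [490.6, 286.1, 109.4]
tcp_rot: [2.391, 1.556, 0.589]
contact_force: [1.1, -0.4, -0.9]
opening: 0.501
```

```bash
python3 - <<'E'
from h import *
to(657,201.5,100,-.231);im,T=snap('w5')
E
```

```text
delta [ 10.8 181.2  44.3] rot [-0.  -0.6 -0.6] | t 6.97 pos [490.6 286.1 109.4] jaw -0.232 q6 0.76 open 0.501
```

View pics/w5.png

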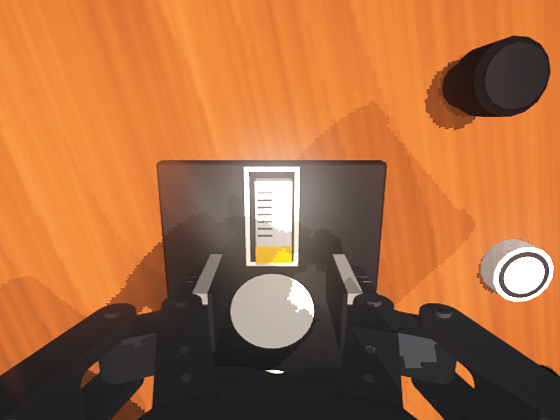

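```bash
python3 - <<'E'
from h import *
T=np.load('pics/w5.npy')
b=cast('wrist',[(255,180),(292,180),(255.5,262.5),(294,262.5)],24,T);r_=cast('wrist',[(244.5,168),(298.5,168),(247,266),(301,266)],12,T)
d=cast('wrist',[(272,311)],12,T)
print(b.mean(0).round(1),r_.mean(0).round(1),d.round(1))
E
```

```text
[489.4 284.2  24. ] [488.3 283.5  12. ] [[470.7 212.5  12. ]]
```

Emit:
drive_tool(rows=[-20,60,15,0,0,0,70,-20,120,30,0,-0.6,-0.6,70,-20,181,44.3,0,-0.6,-0.6,70,-20,181,44.3,0,-0.6,-0.6,70,-20,181,44.3,0,-0.6,-0.6,70])

```text
clock: 7.65
eef_pos: [653.9, 199.9, 126.3]
tcp_rot: [-1.047, 1.564, -2.85]
contact_force: [0.6, 0.3, -0.1]
opening: 0.702
```

```bash
python3 - <<'E'
from h import *
im,T=snap('w6'); to(657,201.5,3,-.231)
blobs(im,T,(0,0,120),(180,60,255),18,300)
E
```

```text
delta [123.6   3.9  -2.2] rot [-0.   0.2  0.3] | t 7.7 pos [653.4 200.5 126.7] jaw -0.232 q6 0.53 open 0.698
px [ 45. 244.] circ [475.5 212.7] 31.1 rect [475.7 212.5] [62.6 62.4] 64.9
px [281. 204.] circ [657.5 202.5] 21.6 rect [657.  202.5] [42.6 44.1] 14.8
px [ 19. 138.] circ [489.3 287.6] 19.2 rect [490.  289.5] [46.2 32.1] 76.7
px [ 39. 148.] circ [483.2 286.1] 34.8 rect [492.1 283.6] [71.1 38.3] 76.7
```

View pics/w6.png

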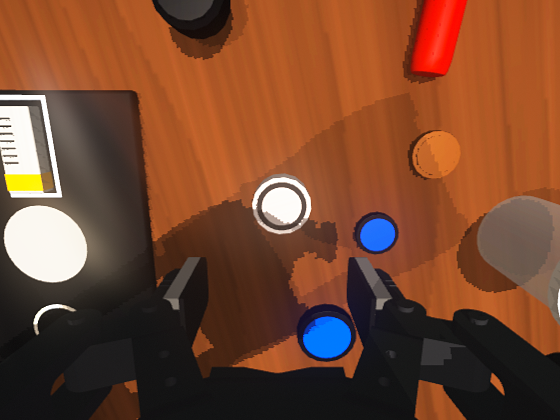

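Emit:
drive_tool(rows=[50,3.7,-3,0,0,0,70,100,3.7,-3,0,0,0,70,120,3.7,-3,0,0,0,70,124,3.7,-3,0,0,0,70,124,3.7,-3,0,0,0,70,124,3.7,-3,0,0,0,0,124,3.7,-3,0,0,0,0,124,3.7,-3,0,0,0,0,124,3.7,-3,0,0,0,0])

```text
clock: 8.82
eef_pos: [658.3, 202.8, 5.0]
tcp_rot: [-1.115, 1.568, -2.918]
contact_force: [-2.0, 0.2, 4.8]
opening: 0.496
```

```bash
python3 - <<'E'
from h import *
to(657,202.3,3,-.231)
E
```

```text
delta [ 2.  -1.1  0.8] rot [-0.   0.1  0.2] | t 8.82 pos [658.3 202.8   5. ] jaw -0.232 q6 0.53 open 0.496
```

Emit:
drive_tool(rows=[-20,0,0,0,0,0,0,-70,0,0,0,0,0,0,-110,0,0,0,0,0,0,-110,0,0,0,0,0,0])

```text
clock: 9.32
eef_pos: [661.7, 203.8, 121.2]
tcp_rot: [2.136, 1.565, 0.334]
contact_force: [0.6, 0.6, -0.8]
opening: 0.494
```

```bash
python3 - <<'E'
from h import *
im,T=snap('w7'); to(470.6,211.8,100,-.231)
E
```

```text
delta [  18.2 -186.5   35.3] rot [-0.  -0.1 -0.1] | t 9.38 pos [660.2 203.3 118.6] jaw -0.232 q6 0.53 open 0.494
```

View pics/w7.png

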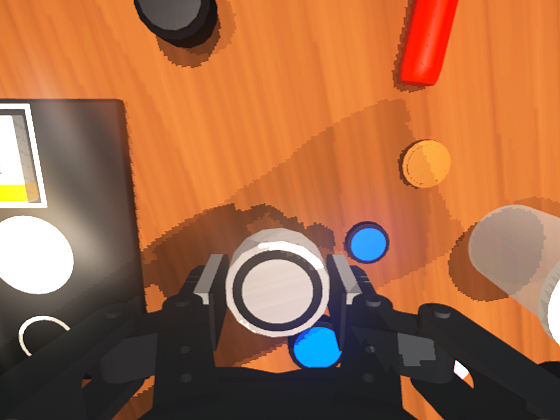

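Emit:
drive_tool(rows=[18,-60,11,0,0,0,0,18,-120,23,0,0,0,0,18,-186.5,35.3,0,0,0,0,18,-186.5,35.3,0,0,0,0,18,-186.5,35.3,0,0,0,0,18,-186.5,35.3,0,0,0,0])

```text
clock: 10.12
eef_pos: [472.2, 212.0, 100.4]
tcp_rot: [2.186, 1.567, 0.383]
contact_force: [-0.5, 0.2, -0.5]
opening: 0.49
```

```bash
python3 - <<'E'
from h import *
im,T=snap('w8'); to(470.6,211.8,20,-.231)
E
```

```text
delta [80.3 -1.6  0.6] rot [-0.1 -0.1 -0.1] | t 10.18 pos [472.  212.  100.3] jaw -0.232 q6 0.65 open 0.492
```

View pics/w8.png

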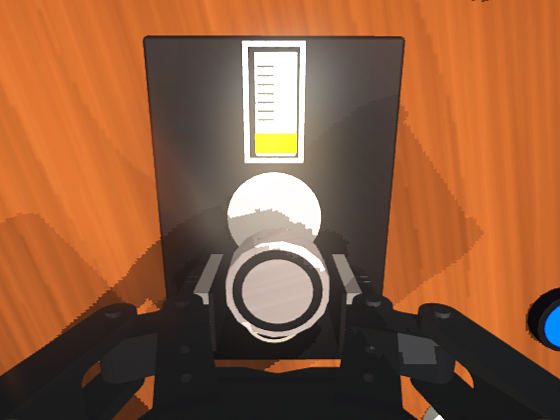

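```bash
python3 - <<'E'
from h import *
T=np.load('pics/w8.npy')
print(cast('wrist',[(277.5,290),(227,290),(329,290)],113,T).round(1), cast('wrist',[(274,213),(228,213),(321,213)],12,T).round(1))
E
```

```text
[[472.3 210.8 113. ]
 [452.3 215.5 113. ]
 [492.6 206.  113. ]] [[471.4 215.2  12. ]
 [440.9 222.4  12. ]
 [502.5 207.9  12. ]]
```

Emit:
drive_tool(rows=[50,-2,-0.3,0,0,0,0,75,-2,-0.3,0,0,0,0,82.5,-2,-0.3,0,0,0,0,83,-2,-0.3,0,0,0,0,83,-2,-0.3,0,0,0,0])

```text
clock: 10.8
eef_pos: [471.4, 213.0, 17.8]
tcp_rot: [2.193, 1.566, 0.389]
contact_force: [0.6, 0.1, 0.2]
opening: 0.494
```

Emit:
drive_tool(rows=[1,-0.8,0,0,0,0,0,1,-0.8,0,0,0,0,0,1,-0.8,0,0,0,0,60,1,-0.8,0,0,0,0,66,1,-0.8,0,0,0,0,66,-40,-0.8,0,0,0,0,66,-90,-0.8,0,0,0,0,66,-140,-0.8,0,0,0,0,66,-140,-0.8,0,0,0,0,66])

```text
clock: 11.92
eef_pos: [472.4, 214.0, 161.6]
tcp_rot: [2.217, 1.559, 0.413]
contact_force: [-0.5, 0.4, 0.1]
opening: 0.661
```

```bash
python3 - <<'E'
from h import *
im,T=snap('w9'); to(650.5,-205,150,-.231)
E
```

```text
delta [  9.4 271.  365.8] rot [-0.1 -0.3 -0.4] | t 11.97 pos [471.1 213.4 159.4] jaw -0.233 q6 0.66 open 0.659
```

View pics/w9.png

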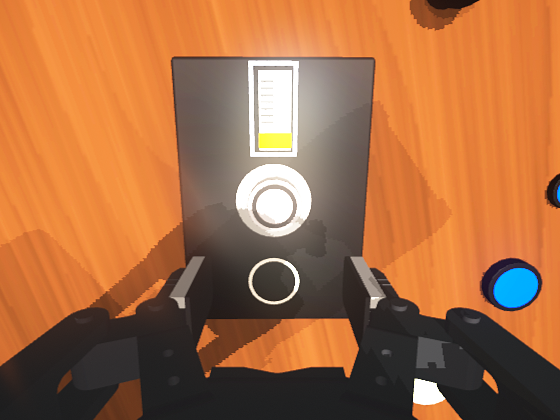

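```bash
python3 - <<'E'
from h import *
T=np.load('pics/w9.npy');im=cv2.imread('pics/w9.png')
print(cast('wrist',[(274,205.5)],30,T).round(1),cast('wrist',[(273.5,200),(274,281)],12,T).round(1))
c=im[130:310,200:350];cv2.imwrite('pics/w9c.png',cv2.resize(c,None,fx=3,fy=3,interpolation=cv2.INTER_CUBIC))
E
```

```text
[[471. 212.  30.]] [[470.7 212.4  12. ]
 [453.6 138.8  12. ]]
```

View pics/w9c.png

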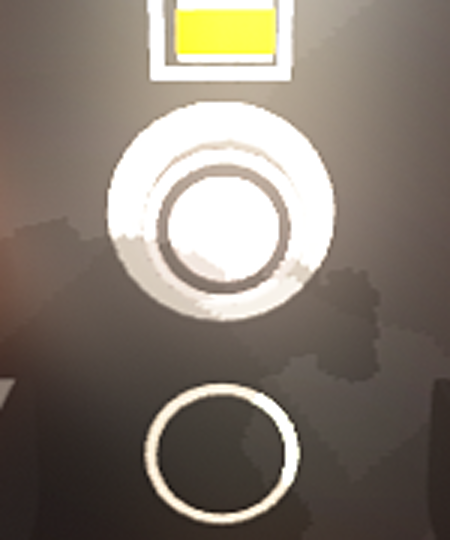

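Emit:
drive_tool(rows=[-20,45,60,0,0,0,66,-20,90,120,0,-0.3,-0.4,60,-20,135,180,0,-0.3,-0.4,60,-20,180,240,0,-0.3,-0.4,60,-20,225,300,0,-0.3,-0.4,60,-20,271,365,0,-0.3,-0.4,60,-20,271,365,0,-0.3,-0.4,60,-20,271,365,0,-0.3,-0.4,60,-20,271,365,0,-0.3,-0.4,60])

```text
clock: 13.1
eef_pos: [649.6, -204.8, 177.3]
tcp_rot: [-1.563, 1.567, 2.915]
contact_force: [-1.0, 0.2, -0.1]
opening: 0.601
```

```bash
python3 - <<'E'
from h import *
im,T=snap('w10'); to(652,-205,3,-.231)
blobs(im,T,(5,150,150),(24,255,255),22,100)
E
```

```text
delta [174.7   3.5   0.8] rot [-0.1 -0.   0.2] | t 13.15 pos [ 649.4 -203.6  177.7] jaw -0.233 q6 -0.07 open 0.601
px [128. 408.] circ [ 445.7 -389.8] 16.8 rect [ 444.4 -389.9] [26.8 39.4] 76.7
px [414. 398.] circ [ 742.  -446.2] 17.0 rect [ 736.1 -446.4] [53. 10.] 87.3
px [282. 195.] circ [ 654.  -205.8] 8.0 rect [ 653.9 -205.9] [14.4 14.8] 62.4
px [321. 287.] circ [ 651.8 -297.4] 78.0 rect [ 667.3 -324.4] [250.4 143.7] 38.4
px [ 47. 156.] circ [ 464.2 -127.6] 19.8 rect [ 468.9 -127.8] [ 3.2 66.6] 1.1
px [ 30. 140.] circ [ 430.7 -113.7] 41.3 rect [ 460.3 -113. ] [ 4.2 98.2] 0.3
px [393.  86.] circ [ 762.5 -139.8] 11.1 rect [ 760.4 -139.6] [ 3.8 36.7] 0.1
px [492. 154.] circ [ 848.9 -222.4] 80.7 rect [ 834.5 -223.1] [239.5 105.6] 89.4
px [487.   9.] circ [ 837.6 -101.6] 8.3 rect [ 839.1 -101.7] [15.9 18.3] 88.5
px [426.  23.] circ [792.  -98.6] 28.0 rect [793.7 -93.4] [61.2 56.1] 20.4
px [277.  95.] circ [ 649.5 -121.9] 85.5 rect [ 641. -139.] [176.5 218.5] 76.6
px [54. 78.] circ [505.3 -87. ] 51.6 rect [506.2 -92.7] [153.9  67.1] 86.4
```

View pics/w10.png

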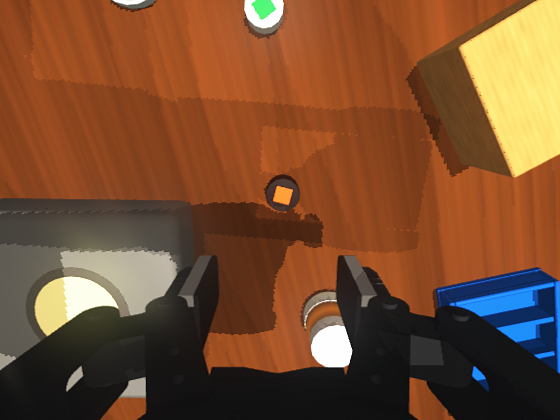

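Emit:
drive_tool(rows=[60,5.6,1,0,0,0,60,120,5.6,1,0,0,0,60,165,5.6,1,0,0,0,60,173,5.6,1,0,0,0,60,173,5.6,1,0,0,0,60,173,5.6,1,0,0,0,0,173,5.6,1,0,0,0,0,173,5.6,1,0,0,0,0,173,5.6,1,0,0,0,0], newtons=30)

```text
clock: 14.28
eef_pos: [655.6, -205.8, 7.3]
tcp_rot: [2.813, 1.57, 1.009]
contact_force: [-1.4, 2.7, 8.0]
opening: 0.335
```

Emit:
drive_tool(rows=[-20,0,0,0,0,0,0,-70,0,0,0,0,0,0,-130,0,0,0,0,0,0,-130,0,0,0,0,0,0])

```text
clock: 14.78
eef_pos: [659.5, -207.2, 145.4]
tcp_rot: [1.534, 1.559, -0.27]
contact_force: [0.3, 0.5, 0.4]
opening: 0.331
```

```bash
python3 - <<'E'
from h import *
im,T=snap('w11'); to(471,212,120,-.231)
E
```

```text
delta [  20.1 -278.7 -364. ] rot [-0.2  0.  -0.4] | t 14.82 pos [ 657.6 -206.7  142.2] jaw -0.234 q6 -0.07 open 0.336
```

View pics/w11.png

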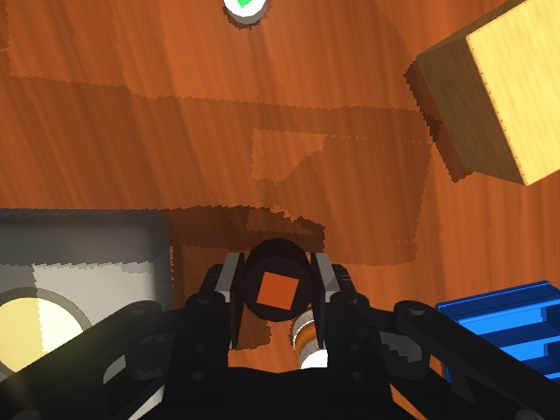

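Emit:
drive_tool(rows=[10,-46,-60,0,0,0,0,20,-92,-121,0,0,0,0,20,-139,-182,0,0,0,0,20,-186,-243,0,0,0,0,20,-232,-303,0,0,0,0,20,-278.5,-364,0,0,0,0,20,-278.5,-364,0,0,0,0,20,-278.5,-364,0,0,0,0,20,-278.5,-364,0,0,0,0,20,-278.5,-364,0,0,0,0])

```text
clock: 16.08
eef_pos: [471.2, 211.2, 119.9]
tcp_rot: [1.475, 1.564, -0.33]
contact_force: [-0.2, 0.1, -0.7]
opening: 0.333
```

```bash
python3 - <<'E'
from h import *
im,T=snap('w12'); to(471,212,38,-.231)
b=blobs(im,T,(5,130,120),(24,255,255),135,300,show=False)
for px,c,rad,rc,_ in b:
    if 240<px[0]<310: print(px,c,rc)
print(cast('wrist',[(278,290),(245,290),(312,290)],135,T).round(1))
E
```

```text
delta [81.9 -1.2 -0.9] rot [-0.2  0.  -0.4] | t 16.12 pos [471.4 211.  120. ] jaw -0.235 q6 0.66 open 0.333
[277.04471545 358.01626016] [464.98130716 181.07786992] ((465.0448303222656, 180.52951049804688), (14.882296562194824, 40.08229064941406), 85.48562622070312)
[276.88976378 290.37795276] [471.21934079 211.08309027] ((471.2265625, 211.0583953857422), (14.327496528625488, 14.298273086547852), 61.59026336669922)
[276.63390476 160.2152381 ] [476.46675147 225.69590652] ((481.27606201171875, 239.8039093017578), (148.36607360839844, 241.45547485351562), 75.87745666503906)
[[471.7 211.3 135. ]
 [458.9 214.4 135. ]
 [484.9 208.1 135. ]]
```

View pics/w12.png

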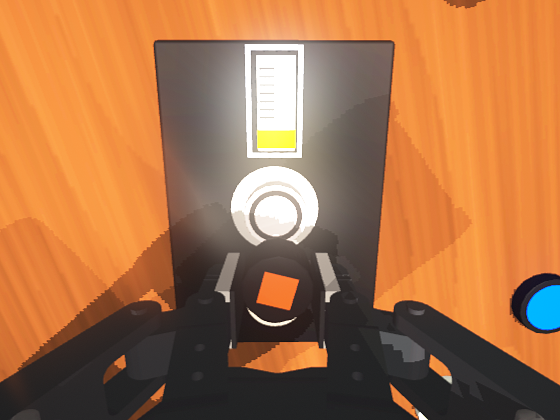

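Emit:
drive_tool(rows=[40,-1.2,-1,0,0,0,0,70,-1.2,-1,0,0,0,0,80,-1.2,-1,0,0,0,0,82,-1.2,-1,0,0,0,0,82,-1.2,-1,0,0,0,0])

```text
clock: 16.75
eef_pos: [471.7, 212.1, 38.7]
tcp_rot: [1.593, 1.563, -0.213]
contact_force: [0.5, 0.4, -0.7]
opening: 0.336
```

Emit:
drive_tool(rows=[1.5,-0.6,0,0,0,0,0,1.5,-0.6,0,0,0,0,0])

```text
clock: 17.0
eef_pos: [471.5, 212.4, 37.9]
tcp_rot: [1.669, 1.562, -0.137]
contact_force: [0.2, -0.3, -0.7]
opening: 0.334
```

Emit:
drive_tool(rows=[1.5,-0.5,0,0,0,0,0,1.5,-0.5,0,0,0,0,0])

```text
clock: 17.25
eef_pos: [471.6, 212.6, 37.3]
tcp_rot: [1.698, 1.561, -0.107]
contact_force: [-1.7, -2.8, 10.6]
opening: 0.335
```

Contact. Release and rise.

Emit:
drive_tool(rows=[-0.5,0,0,0,0,0,40,-0.5,0,0,0,0,0,50,-0.5,0,0,0,0,0,50,-30,0,0,0,0,0,50,-80,0,0,0,0,0,60,-120,0,0,0,0,0,60,-120,0,0,0,0,0,60])

```text
clock: 18.12
eef_pos: [472.2, 213.6, 160.2]
tcp_rot: [1.89, 1.555, 0.084]
contact_force: [0.7, 0.1, -0.5]
opening: 0.6
```

```bash
python3 - <<'E'
from h import *
im,T=snap('w13'); to(673,-59.7,150,-.231)
b=blobs(im,T,(5,130,120),(24,255,255),52,100,show=False)
for px,c,rad,rc,_ in b:
    if 240<px[0]<310: print(px,c,rc)
E
```

```text
delta [ 10.9 259.7 218.4] rot [-0.2 -0.2 -0.7] | t 18.18 pos [471.1 213.1 158.4] jaw -0.235 q6 0.66 open 0.601
[287.00578035 349.09248555] [454.00485033  91.48657972] ((450.8291320800781, 100.21073913574219), (52.40898132324219, 116.35055541992188), 74.93502044677734)
[278.69954224 149.60258011] [473.05888651 183.69334846] ((482.8587646484375, 212.0229949951172), (282.7520446777344, 470.76409912109375), 75.38250732421875)
```

View pics/w13.png

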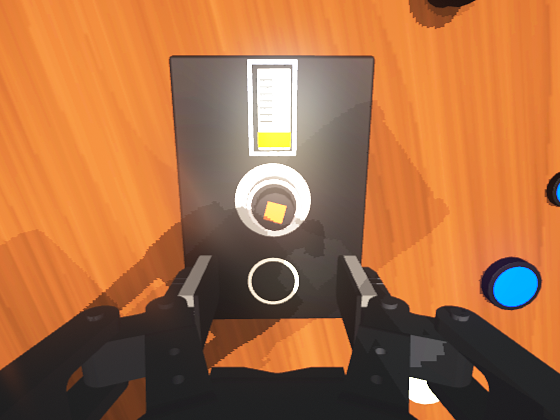

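```bash
python3 - <<'E'
from h import *
T=np.load('pics/w13.npy')
print(cast('wrist',[(274.5,212.5)],52,T).round(1))
E
```

```text
[[471.8 211.7  52. ]]
```

Emit:
drive_tool(rows=[-10,47,40,0,0,0,60,0,94,79,0,-0.2,-0.7,60,0,141,118,0,-0.2,-0.7,60,10,188,158,0,-0.2,-0.7,60,10,235,198,0,-0.2,-0.7,60,10,259.7,218,0,-0.2,-0.7,60,10,259.7,218,0,-0.2,-0.7,60,10,259.7,218,0,-0.2,-0.7,60])

```text
clock: 19.18
eef_pos: [671.7, -58.8, 149.1]
tcp_rot: [-1.359, 1.568, 3.118]
contact_force: [-0.3, 0.7, 0.0]
opening: 0.598
```

```bash
python3 - <<'E'
from h import *
im,T=snap('w14'); to(673,-59.7,7,-.231)
blobs(im,T,*GREEN,22,100)
E
```

```text
delta [142.5   1.8   0.9] rot [-0.2  0.   0.1] | t 19.23 pos [671.8 -58.4 149.5] jaw -0.234 q6 0.15 open 0.601
px [280. 204.] circ [673.4 -59.8] 7.6 rect [673.4 -59.8] [13.9 13.7] 20.9
```

Emit:
drive_tool(rows=[60,2.2,1,0,0,0,60,115,2.2,1,0,0,0,60,138,2.2,1,0,0,0,60,142.5,2.2,1,0,0,0,60,142.5,2.2,1,0,0,0,60,142.5,2.2,1,0,0,0,0,142.5,2.2,1,0,0,0,0,142.5,2.2,1,0,0,0,0,142.5,2.2,1,0,0,0,0])

```text
clock: 20.35
eef_pos: [674.8, -60.0, 9.2]
tcp_rot: [1.492, 1.57, -0.313]
contact_force: [-1.2, 0.8, 6.9]
opening: 0.336
```

Emit:
drive_tool(rows=[-20,0,0,0,0,0,0,-70,0,0,0,0,0,0,-120,0,0,0,0,0,0,-120,0,0,0,0,0,0])

```text
clock: 20.85
eef_pos: [678.3, -60.4, 136.3]
tcp_rot: [1.698, 1.56, -0.107]
contact_force: [-0.2, -0.2, -0.5]
opening: 0.332
```

```bash
python3 - <<'E'
from h import *
im,T=snap('w15'); to(453.3,138.8,100,-.231)
E
```

```text
delta [  31.8 -263.6 -141.7] rot [-0.2 -0.  -0.4] | t 20.9 pos [676.6 -60.2 133.5] jaw -0.234 q6 0.14 open 0.337
```

View pics/w15.png

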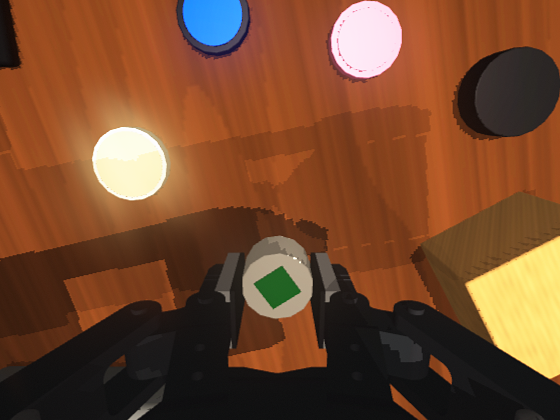

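Emit:
drive_tool(rows=[10,-53,-28,0,0,0,0,20,-106,-57,0,0,0,0,31,-159,-85,0,0,0,0,31,-212,-113,0,0,0,0,31,-263.6,-141.7,0,0,0,0,31,-263.6,-141.7,0,0,-0.4,0,31,-263.6,-141.7,0,0,-0.4,0,31,-263.6,-141.7,0,0,-0.4,0])

```text
clock: 21.9
eef_pos: [454.2, 138.3, 100.8]
tcp_rot: [2.918, 1.57, 1.112]
contact_force: [-0.2, -0.6, -0.1]
opening: 0.332
```

```bash
python3 - <<'E'
from h import *
im,T=snap('w16'); to(453.3,138.8,21,-.231)
blobs(im,T,*GREEN,113,100)
E
```

```text
delta [79.8 -0.9 -0.4] rot [-0.3 -0.   0. ] | t 21.95 pos [454.1 138.2 100.8] jaw -0.236 q6 0.53 open 0.333
px [277. 287.] circ [454.4 138. ] 7.9 rect [454.4 138. ] [14. 14.] 20.9
```

View pics/w16.png

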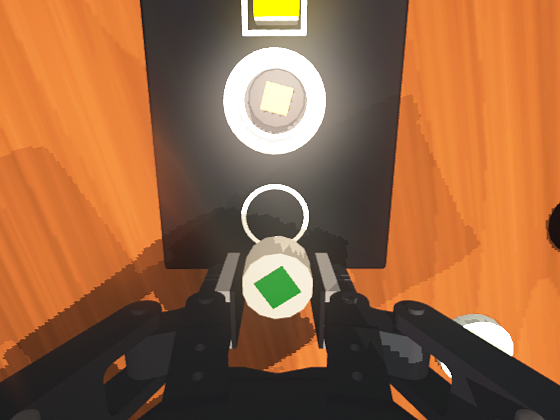

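Emit:
drive_tool(rows=[40,-1,-0.5,0,0,0,0,70,-1,-0.5,0,0,0,0,78,-1,-0.5,0,0,0,0,79.5,-1,-0.5,0,0,0,0,79.5,-1,-0.5,0,0,0,0])

```text
clock: 22.58
eef_pos: [454.0, 138.8, 21.8]
tcp_rot: [2.588, 1.569, 0.781]
contact_force: [0.2, 0.4, -0.2]
opening: 0.332
```

Emit:
drive_tool(rows=[1.5,-0.5,0,0,0,0,0,1.5,-0.5,0,0,0,0,0])

```text
clock: 22.82
eef_pos: [454.3, 139.1, 21.2]
tcp_rot: [2.3, 1.568, 0.492]
contact_force: [-1.4, -1.8, 7.7]
opening: 0.336
```

Emit:
drive_tool(rows=[-0.5,0,0,0,0,0,40,-0.5,0,0,0,0,0,50,-0.5,0,0,0,0,0,50,-30,0,0,0,0,0,50,-80,0,0,0,0,0,70,-120,0,0,0,0,0,75,-120,0,0,0,0,0,75])

```text
clock: 23.7
eef_pos: [456.0, 139.5, 144.0]
tcp_rot: [2.169, 1.562, 0.362]
contact_force: [0.5, 0.3, 0.2]
opening: 0.753
```

```bash
python3 - <<'E'
from h import *
im,T=snap('w17'); to(667.3,79.8,130,-.231)
blobs(im,T,*GREEN,34,100)
E
```

```text
delta [ 13.3 220.4   8. ] rot [-0.3 -0.2 -0.3] | t 23.75 pos [454.8 139.1 142.3] jaw -0.236 q6 0.53 open 0.752
px [274. 210.] circ [454.5 138.8] 7.3 rect [454.4 138.8] [13.3 13.5] 21.3
```

View pics/w17.png

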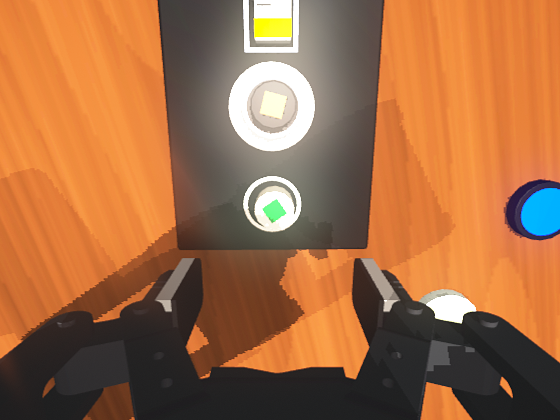

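Emit:
drive_tool(rows=[0,55,2,0,0,0,75,0,110,4,0,-0.2,-0.3,80,13,165,6,0,-0.2,-0.3,80,13,220.4,8,0,-0.2,-0.3,80,13,220.4,8,0,-0.2,-0.3,80,13,220.4,8,0,-0.2,-0.3,80])

```text
clock: 24.5
eef_pos: [665.7, 79.6, 128.2]
tcp_rot: [-1.298, 1.567, -3.105]
contact_force: [0.0, 0.0, 0.1]
opening: 0.801
```

```bash
python3 - <<'E'
from h import *
im,T=snap('w18'); to(667.3,79.8,4,-.231)
blobs(im,T,*BLUE,12,300)
E
```

```text
delta [124.7   2.2  -0.5] rot [-0.3  0.1  0.2] | t 24.55 pos [665.5  79.9 128.7] jaw -0.236 q6 0.35 open 0.804
px [281. 208.] circ [667.   77.9] 21.8 rect [667.3  77.4] [43.8 43.8] 31.4
```

View pics/w18.png

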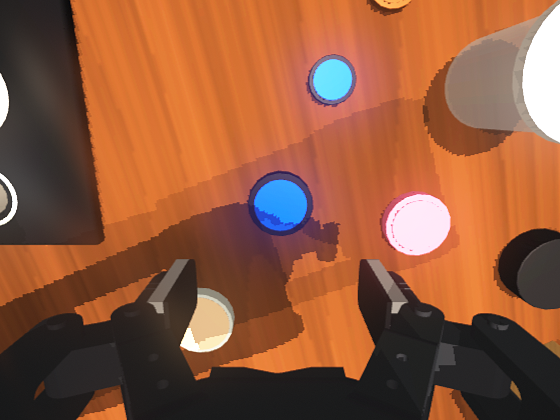

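Emit:
drive_tool(rows=[55,2.2,0.3,0,0,0,80,100,2.2,0.3,0,0,0,80,120,2.2,0.3,0,0,0,80,124,2.2,0.3,0,0,0,80,124,2.2,0.3,0,0,0,80,124,2.2,0.3,0,0,0,0,124,2.2,0.3,0,0,0,0,124,2.2,0.3,0,0,0,0,124,2.2,0.3,0,0,0,0])

```text
clock: 25.68
eef_pos: [668.3, 79.2, 6.9]
tcp_rot: [-1.746, 1.57, 2.73]
contact_force: [-1.8, -0.5, 7.6]
opening: 0.556
```

Emit:
drive_tool(rows=[-20,0,0,0,0,0,0,-70,0,0,0,0,0,0,-130,0,0,0,0,0,0,-150,0,0,0,0,0,0,-150,0,0,0,0,0,0])

```text
clock: 26.3
eef_pos: [669.7, 79.3, 159.8]
tcp_rot: [2.026, 1.567, 0.219]
contact_force: [0.5, 0.2, -1.3]
opening: 0.553
```

```bash
python3 - <<'E'
from h import *
im,T=snap('w19'); to(460.6,-259.6,150,-.231)
E
```

```text
delta [   7.3 -122.7  378. ] rot [-0.3 -0.  -0. ] | t 26.35 pos [668.4  79.2 157.5] jaw -0.236 q6 0.35 open 0.55
```

View pics/w19.png

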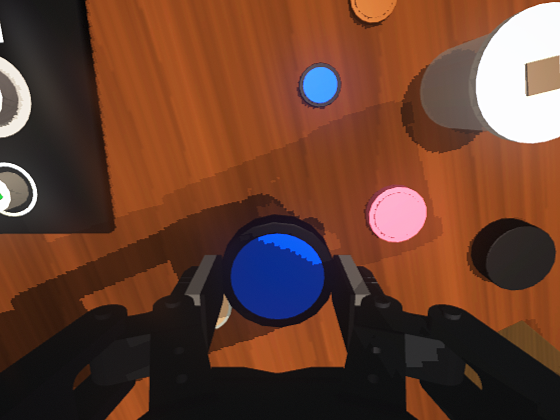

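Emit:
drive_tool(rows=[0,-18,56,0,0,0,0,0,-36,112,0,0,0,0,0,-54,168,0,0,0,0,0,-73,224,0,0,0,0,0,-91,280,0,0,0,0,0,-109,336,0,0,0,0,0,-122.7,378,0,0,0,0,0,-122.7,378,0,0,0,0,0,-122.7,378,0,0,0,0])

```text
clock: 27.48
eef_pos: [459.9, -259.0, 156.0]
tcp_rot: [-2.175, 1.568, 2.3]
contact_force: [0.7, 0.3, -0.4]
opening: 0.556
```

```bash
python3 - <<'E'
from h import *
im,T=snap('w20'); to(460.6,-259.6,63,-.231)
blobs(im,T,*BLUE,T[2,3]+5,300)
E
```

```text
delta [93.2  0.6  0.9] rot [-0.3 -0.1  0.1] | t 27.52 pos [ 460.3 -258.7  156.3] jaw -0.236 q6 -0.28 open 0.553
px [277. 276.] circ [ 460.2 -258.5] 19.9 rect [ 460.3 -258.5] [39.9 40. ] 46.8
```

View pics/w20.png

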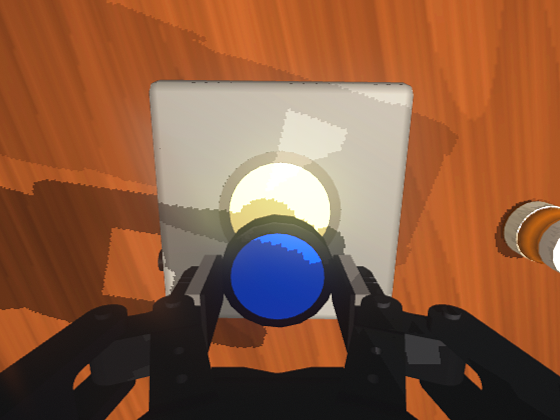

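```bash
python3 - <<'E'
from h import *
T=np.load('pics/w20.npy')
c=cast('wrist',[(280,162),(229.5,208),(331,208),(280,151),(151,82),(412,84)],55,T);print(c.round(1))
u=-T[:2,2]; print('pad ctr from top edge',(c[0,:2]-36*u).round(1))
p=(c[4]+c[5])[:2]/2; e=(c[5]-c[4])[:2]; print(np.hypot(*e)); e/=np.hypot(*e); print((p-90*np.array([-e[1],e[0]])).round(1))
E
```

```text
[[ 470.4 -224.6   55. ]
 [ 427.7 -248.1   55. ]
 [ 498.2 -265.1   55. ]
 [ 472.1 -217.3   55. ]
 [ 400.8 -154.3   55. ]
 [ 565.7 -195.4   55. ]]
pad ctr from top edge [ 461.9 -259.6]
169.9654119546011
[ 461.5 -262.2]
```

Emit:
drive_tool(rows=[50,1.6,1.1,0,0,0,0,80,1.6,1.1,0,0,0,0,91,1.6,1.1,0,0,0,0,93,1.6,1.1,0,0,0,0,93,1.6,1.1,0,0,0,0])

```text
clock: 28.15
eef_pos: [462.4, -260.1, 64.1]
tcp_rot: [-2.809, 1.57, 1.668]
contact_force: [0.2, 0.3, -0.4]
opening: 0.551
```

Emit:
drive_tool(rows=[1.5,0,0,0,0,0,0,1.5,0,0,0,0,0,0])

```text
clock: 28.4
eef_pos: [462.8, -260.3, 63.3]
tcp_rot: [2.089, 1.57, 0.283]
contact_force: [0.2, -0.0, 0.1]
opening: 0.553
```

Emit:
drive_tool(rows=[1.5,-1,0,0,0,0,0,1.5,-1,0,0,0,0,0])

```text
clock: 28.65
eef_pos: [461.9, -260.2, 62.0]
tcp_rot: [1.905, 1.569, 0.098]
contact_force: [0.7, 0.4, 1.6]
opening: 0.555
```

Emit:
drive_tool(rows=[0.5,0,0,0,0,0,0,0,0,0,0,0,0,65,0,0,0,0,0,0,75,0,0,0,0,0,0,75,-40,0,0,0,0,0,75,-90,0,0,0,0,0,75,-140,0,0,0,0,0,75,-140,0,0,0,0,0,75])

```text
clock: 29.65
eef_pos: [463.9, -261.5, 205.9]
tcp_rot: [1.385, 1.562, -0.421]
contact_force: [0.2, -0.3, -0.7]
opening: 0.756
```

```bash
python3 - <<'E'
from h import *
im,T=snap('w21'); to(400,-500,250,-.231)
blobs(im,T,*BLUE,67,300)
E
```

```text
delta [-46.3  -4.7 247.3] rot [-0.3  0.  -0.3] | t 29.7 pos [ 462.6 -260.7  203.5] jaw -0.236 q6 -0.28 open 0.748
px [273. 197.] circ [ 462.4 -259.6] 19.7 rect [ 462.5 -259.6] [38.7 39.5] 76.4
```

View pics/w21.png

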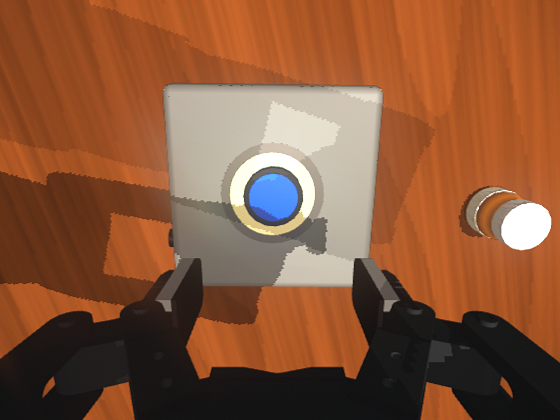

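Filter centred on the pad. Move the arm clear and check the whole scene.

Emit:
drive_tool(rows=[-40,0,60,0,0,0,75,-46,0,120,0,0,0,75,-46,0,180,0,0,0,75,-46,-5,240,0,0,0,75,-46,-5,240,0,0,0,75,-46,-5,240,0,0,0,75,-46,-5,240,0,0,0,75])

```text
clock: 30.58
eef_pos: [401.7, -491.4, 248.8]
tcp_rot: [1.749, 1.567, -0.056]
contact_force: [0.3, -0.1, 1.0]
opening: 0.751
```

```bash
python3 - <<'E'
from h import *
for n in ("scene","top"):
    cv2.imwrite(f"pics/{n}1.png",grab_frame(n)[:,:,::-1])
a=cv2.imread('pics/top1.png')
cv2.imwrite('pics/top1_a.png',cv2.resize(a[140:330,110:310],None,fx=4,fy=3.15,interpolation=cv2.INTER_CUBIC)[:600])
for n in('top0','top1'):
    im=cv2.imread(f'pics/{n}.png');print(n)
    for px,c,rad,rc,_ in blobs(im,None,(0,0,150),(180,70,255),12,60,n='top',show=False)+blobs(im,None,*BLUE,12,60,n='top',show=False)+blobs(im,None,*GREEN,34,5,n='top',show=False)+blobs(im,None,(5,120,150),(22,255,255),52,5,n='top',show=False):
        if 100<px[0]<470 and 140<px[1]<330: print(px.round(1),c.round(1),rad.round(1))
E
```

```text
top0
[222.7 279.3] [452.8 139. ] 23.4
[189.1 274.5] [470.1 211.7] 32.1
[155.7 269.3] [487.6 284.7] 32.0
[287.4 263.5] [475.1  -5.1] 20.2
[407.6 258.8] [ 464.3 -270.1] 100.3
[282.7 217.8] [577.5  -3.8] 28.3
[189.6 190.7] [658.5 202.2] 22.3
[303.4 173.9] [675.6 -60.2] 15.4
[430.1 160.4] [ 681.9 -355. ] 23.1
[242.7 182.4] [667.6  79.9] 21.1
[207.3 162.2] [722.7 158.2] 14.4
[303.7 173.7] [669.8 -59.2] 5.8
[246.4 327.7] [348.6  91.5] 6.6
[289.8 323.5] [390.9   2.4] 55.5
[430.2 321.2] [ 308.3 -287. ] 42.2
[402.8 317.1] [ 343.2 -231.3] 8.2
[456.6 306.3] [ 352.3 -346. ] 5.2
[405.2 307.8] [ 359.  -239.2] 6.0
[293.7 308.6] [388.6  -7.9] 29.3
[327.  305.9] [376.7 -78.1] 5.3
[319.8 306.8] [376.8 -63.5] 4.3
[336.8 288.2] [ 423.9 -101.7] 27.0
[262. 270.] [460.2  49.1] 26.6
[328.7 267.8] [457.4 -89.1] 46.7
[189.5 208.6] [607.9 197.5] 4.7
[225.6 205.7] [603.1 117.8] 40.0
[324.6 193.8] [621.5 -95.5] 73.2
[368.5 176.6] [ 645.8 -199.8] 7.7
[326.1 167.7] [ 664.9 -109.8] 21.1
[365.9 157.1] [ 707. -199.] 23.8
[183.9 142.4] [761.  203.1] 16.1
top1
[222.7 279.3] [452.8 139. ] 23.4
[189.1 274.5] [470.  211.7
[... 348 characters left out ...]
309. ] [386.4  19.5] 19.4
[375.7 305.9] [ 369.3 -179.9] 10.7
[352.8 286.3] [ 412.3 -136.5] 4.4
[185.3 272.2] [472.  212.3] 7.9
[301.8 269.2] [489.2 -39.6] 79.9
[309.2 253.1] [395.4 -54.3] 106.1
[356.  248.1] [ 491.7 -153. ] 6.9
[338.2 216.6] [ 570.2 -122.9] 15.0
[357.7 214.8] [ 574.3 -165.5] 15.6
[265.8 212.9] [584.   32.5] 6.1
[167.5 213. ] [595.  243.1] 32.3
[235.9 207.7] [605.1 102.7] 46.9
[436.1 193.7] [ 607.4 -340.8] 18.4
[447.2 186.4] [ 605.2 -368.7] 9.2
[325.3 193.4] [641.9 -97.8] 84.0
[135.6 169.3] [703.  312.1] 11.9
[153.  168.4] [708.4 274.5] 9.5
[325.4 167.3] [ 668.1 -108.1] 31.6
[358.6 157.9] [ 720.9 -182.4] 44.9
[391.5 147.8] [ 704.2 -259.4] 32.4
[183.8 142.2] [761.4 203.1] 16.3
```

View pics/top1_a.png

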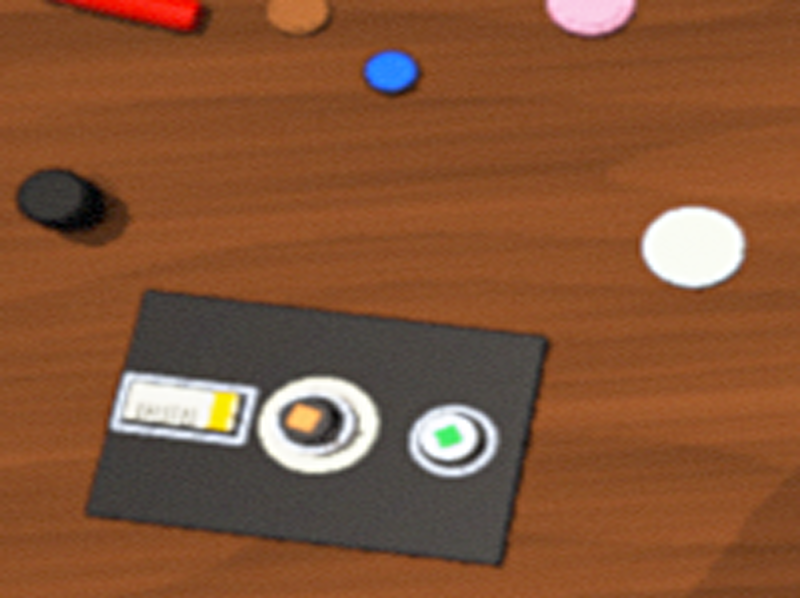

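View pics/scene1.png

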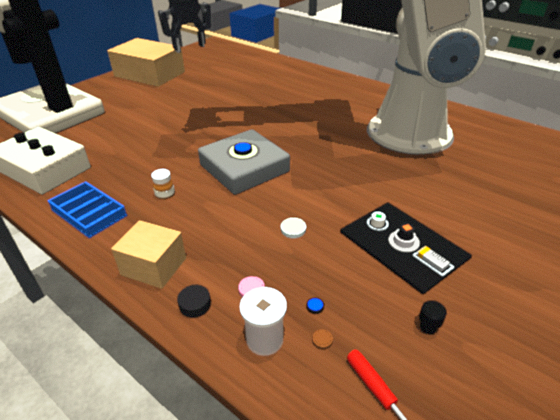

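```bash
python3 -c "
from rig import sign_off; print(sign_off())"
```

```text
the job is handed in; nothing more can be done
None
```

All five pieces are laid out as asked and released. The gripper is clear of everything, and I handed the job in at about 31 s of the 118 s allowed. `sign_off` gave no verdict, so these are my own last camera checks.

| Item | Measured against its target | Tolerance |
|---|---|---|
| Riser on the disc | about 1 mm off | 12 mm |
| Specimen on the riser | about 1 mm off | 8 mm |
| Scale bar in the rectangle | about 1.5 mm off, gripped and laid parallel to the long sides | 12 mm, 0.2 rad |
| Reference in the circle | about 1–2 mm off | 10 mm |
| Filter on the lit pad, glass up | about 1 mm off | 13 mm |

- **Bystanders:** the petri dish and amber jar gave the same overhead positions before and after, to within about 0.2 mm. For the eyepiece I compared the two overhead pictures by eye and saw no movement.
- **Upright and heights:** I judged these from the pictures and from where contact came on lowering. I did not measure them separately.
- **Forces:** readings at the end of each move peaked at about 11 N, on setting down the specimen.
- **Views:** the overhead and wrist cameras agreed to 1–2 mm. No check failed.

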